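# Put the mannequin joint fittings back into their own trays

## Task

The four mannequin joint fittings stand in the wrong trays: put each one upright, flat on the floor of the tray that has the colour of its foot. A tray holds one fitting, so park one in the empty grey tray whenever you need a free place. Never put a fitting on the bench itself, tip one over or drop one; at the end all four stand in their own trays, let go and still.

Things in the scene. Friction and masses are not known exactly. Their poses are not given: they have to be found in the camera images.
- hip_ball: Hip fitting: a white plastic ball, 44 mm across, on a 26 mm aluminium stem; the ball's centre is 66 mm above the origin, overall height 88 mm. It can be taken across the ball from any side. Its round red foot is 70 mm across and 14 mm high; a small red mark sits on its top. Loose, about 0.25 kg. Origin: centre of the foot's underside; z up.
- elbow_fork: Elbow fitting: a black two-cheeked fork, overall height 86 mm. The two upright cheeks stand side by side along its y axis, 40 mm over their flat outer faces (normals along +y and -y), 36 mm long along x; a 10 mm steel pin joins them 70 mm up. Take it by the two outer faces, 60 mm above the origin. Its round blue foot is 70 mm across and 14 mm high; a small blue mark sits on its top. Loose, about 0.25 kg. Origin: centre of the foot's underside; z up.
- knee_hinge: Knee fitting: a bare aluminium barrel lying along its y axis, 36 mm across and 44 mm long between its flat ends, its centre line 66 mm above the origin, on a 30 mm square block; overall height 84 mm. Take it by the two flat ends of the barrel. Its round yellow foot is 70 mm across and 14 mm high; a small yellow mark sits on its top. Loose, about 0.25 kg. Origin: centre of the foot's underside; z up.
- neck_post: Neck fitting: a plain upright white cylinder, 40 mm across, overall height 84 mm. It can be taken from any side, about 60 mm above the origin. Its round green foot is 70 mm across and 14 mm high; a small green mark sits on its top. Loose, about 0.25 kg. Origin: centre of the foot's underside; z up.
- red_tray: Red tray, the proper place of the fitting with the red foot; at the start another fitting stands in it. Square, 106 mm outside, 96 mm inside; its floor lies 12 mm above the origin, the rim 5 mm thick and 18 mm above the origin. Fixed to the bench. Origin: centre of the underside, on the bench top; z up, x and y along its sides.
- blue_tray: Blue tray, the proper place of the fitting with the blue foot; at the start another fitting stands in it. Square, 106 mm outside, 96 mm inside; its floor lies 12 mm above the origin, the rim 5 mm thick and 18 mm above the origin. Fixed to the bench. Origin: centre of the underside, on the bench top; z up, x and y along its sides.
- yellow_tray: Yellow tray, the proper place of the fitting with the yellow foot; at the start another fitting stands in it. Square, 106 mm outside, 96 mm inside; its floor lies 12 mm above the origin, the rim 5 mm thick and 18 mm above the origin. Fixed to the bench. Origin: centre of the underside, on the bench top; z up, x and y along its sides.
- green_tray: Green tray, the proper place of the fitting with the green foot; at the start another fitting stands in it. Square, 106 mm outside, 96 mm inside; its floor lies 12 mm above the origin, the rim 5 mm thick and 18 mm above the origin. Fixed to the bench. Origin: centre of the underside, on the bench top; z up, x and y along its sides.
- grey_tray: Grey tray, the spare one, empty at the start: the parking place. Square, 106 mm outside, 96 mm inside; its floor lies 12 mm above the origin, the rim 5 mm thick and 18 mm above the origin. Fixed to the bench. Origin: centre of the underside, on the bench top; z up, x and y along its sides.
Not all that is in view belongs to the job. There is more than one size of the hip_ball; the one meant has the size given above.

How it is judged:
By the outcome, as a careful person would: the job done as asked, in the order asked, and still so for the second after the job is handed in, with the robot touching nothing.
It also fails if it takes over 141 s, if anything falls off the work surface, if the arm or the gripper's body presses on something with over 40 N, if the wrist force passes 120 N, or if a joint passes its speed limit or range.

## Robot

A 6-joint arm with a two-finger parallel gripper is mounted at the origin on the work surface. World frame = base frame: x ahead of the robot, y to its left, z up, the work surface at z = 0. Lengths are in m, angles in rad, forces in N, time in s.
With the tool pointing down it reaches from about 0.25 to 0.85 m from the base axis. Payload 12.5 kg.
Tool frame: the origin (TCP) lies midway between the tips of the shut fingers; the grasp point (between the pads) lies 19 mm behind it (manip.tcp_to_grasp is the z of the grasp point in the tool frame, in m); z points along the fingers, y is the line along which they close (so a half turn about z gives the same grasp; the last joint's range is limited). The gripper opens to 93 mm and grips with 3 to 60 N. Pads are 15 mm wide; open, the fingers measure 128 mm over their backs; the gripper's body (75 mm by 188 mm) begins 65 mm behind the grasp point.
Start: joints at [-1.434, 0.351, 1.652, -0, 1.139, -0.085], TCP at [0.121, -0.537, 0.219] pointing down, gripper open.
Joint ranges: [-2.75, 2.75], [-0.79, 2.1], [0.01, 2.65], [-1.57, 4.71], [0.07, 3.14], [-2.87, 2.87]. Speed limits (rad/s): [2.22, 2.22, 2.79, 3.14, 3.14, 3.14].

## Interface

Orientations are given as [roll, pitch, yaw] about the fixed x, y, z axes, in that order (R = Rz(yaw) Ry(pitch) Rx(roll)).
In Python, from cell import manip, viewer gives the robot as it stands. The module is installed in compiled form; this text tells all that it offers.
- The arm moves only by the tool carry_out, never from a script. Its argument "plan" is a list that holds one entry, the list of rows, each a list of 7 numbers: the finger opening in cm, from 0 to 9.3, then the shift along the world's x, y, z in cm, then the turn, a rotation vector about the world's x, y, z in rad. In form: [[[jaw, dx, dy, dz, wx, wy, wz], ...]]. A call has 1 to 20 rows; each row is the pose to reach, as a shift and turn from the pose commanded when the call began; what a row does not reach only later rows make up. A row lasts 1/12 s, in which the tool goes at most 41.7 mm and 7.16 degrees, less where a joint would pass 70% of its speed; a pose out of reach is approached as far as the arm can. A call with a gripper value outside its range is refused whole. The fingers move at their own pace and stop on an object; "newtons" is the grip in N (left out, the last holds). Time passes only in rows, so rows that repeat a pose let the fingers close. It gives the time, the measured TCP pose, the force, the opening and the grip force at its end, in the units of the state.
- manip.get_state(): the state, without advancing time (a new reading comes with each control period).
- viewer.get_image(name): name is "side" or "top" or "wrist"; returns (picture, depth): 400x640x3 uint8, blue, green, red; 400x640 float32, m along the optical axis (not along the pixel's ray), 0 where there is no reading.
- viewer.camera_info(name): a dict with "camera_matrix" (3x3 intrinsics, pixels), "dist_coeffs" ([k1, k2, p1, p2, k3] as OpenCV has them; the pictures are not rectified), "extrinsics" (4x4, takes a point from camera to world coordinates). Camera axes: x right, y down, z forward; pixel columns grow to the right and rows downward; lengths in m; the calibration is good to about 2 mm. A picture is of the moment at which its call begins: read the wrist's pose just before it. camera_info takes no time and is no camera call; for the wrist camera it gives the pose at the moment of the call.
- manip.job_done(): hands the job in; it is judged then, once.
Trained networks look in the newest picture that a camera, given by its name, has taken for a name from the list of things; names that differ only in an ending like _2 or _b are one class to them, and where a whole thing is asked for, a point or a joint stands for the part that bears it (a point fixed in the world has none). Each returns a list of dicts, best first, with "conf" (0 to 1); they miss things now and then, are a little off and sometimes report something else, mostly with a low value. They report only what shows in the picture. A call takes as long as a camera call. They do not tell look-alikes from the thing itself.
- viewer.find_in(camera, name): "extent" ([left, top, width, height] as shares, 0 to 1, of the picture: columns of its width, rows of its height, round what is visible of it).
- viewer.cut_out(camera, name): "mask" (400x640 bool, what is visible of it) and "extent" ([left, top, width, height] as shares, 0 to 1, of the picture: columns of its width, rows of its height, round what is visible of it).
The state is a dict: "clock": time; "qpos": joint angles; "joint_velocities": joint speeds; "joint_efforts": joint torques, N m; "tcp_pos": TCP position; "eef_rot": TCP orientation; "force": force on the tool from outside, world axes, zero at the start; "torque": the same for the moment, N m; "gripper_width": opening from 0.0 (shut) to 1.0 (fully open); "gripper_force": force on a finger pad.
Only numpy, scipy, OpenCV 4.12 (cv2) and the standard library are available. Lean on these libraries where they do the work, as an engineer would, in place of code of your own. Each camera call takes 0.05 s, during which the arm holds its last target. There are 200 camera calls.

## Working session

There is one attempt and no reset: what is moved stays moved. The work goes in short steps, Python scripts to look and compute and a tool call to move; the robot and the scene stay as the last step left them, time stands still between calls to the robot, and variables do not carry over. Pictures are saved under pics/ and viewed, at most 14 in all, crops included, and the job is handed in when it is done.

Besides the shell and the picture viewer there is one more tool, called after "Call:" as name(argument=value, ...), one argument or row to a line, values as JSON. carry_out: Moves the arm, as the interface text tells. Its arguments: {"type":"object","properties":{"plan":{"type":"array"},"newtons":{"type":"number"}},"required":["plan"]}

```bash
mkdir -p pics
cat > h.py <<'E'
import numpy as np, cv2
from cell import manip, viewer
def shot(cam, fn=None):
    im,d=viewer.get_image(cam)
    if fn: cv2.imwrite('pics/'+fn,im)
    return im,d,viewer.camera_info(cam)
def pts(mask,d,ci):
    v,u=np.nonzero(mask&(d>0))
    K=np.array(ci['camera_matrix']);D=np.array(ci['dist_coeffs'])
    n=cv2.undistortPoints(np.c_[u,v].astype(float).reshape(-1,1,2),K,D).reshape(-1,2)
    z=d[v,u]; P=np.c_[n*z[:,None],z]; E=np.array(ci['extrinsics'])
    return P@E[:3,:3].T+E[:3,3]
E
python3 - <<'E'
from h import *
print(manip.get_state()['tcp_pos'],manip.get_state()['eef_rot'],manip.tcp_to_grasp)
im,d,ci=shot('top','t0.png')
shot('side','s0.png')
im,d,ci=shot('top')
for n in ['hip_ball','elbow_fork','knee_hinge','neck_post','red_tray','blue_tray','yellow_tray','green_tray','grey_tray']:
    for r in viewer.cut_out('top',n)[:3]:
        m=r['mask']; P=pts(m,d,ci); e=r['extent']
        lo,hi=np.percentile(P,[2,98],axis=0)
        print(n,round(r['conf'],2),[round(e[0]*640),round(e[1]*400),round(e[2]*640),round(e[3]*400)],((lo+hi)/2).round(3),(hi-lo).round(3),hi[2].round(3))
E
```

```text
[ 0.12095497 -0.5361932   0.21810694] [-3.14047472e+00 -7.45925731e-05  2.21793260e-01] -0.0188
hip_ball 0.87 [190, 249, 27, 17] [0.356 0.316 0.034] [0.041 0.033 0.057] 0.063
hip_ball 0.82 [117, 203, 56, 45] [0.434 0.432 0.059] [0.084 0.07  0.119] 0.119
hip_ball 0.71 [195, 190, 37, 31] [0.468 0.293 0.058] [0.062 0.052 0.084] 0.101
elbow_fork 0.83 [462, 187, 49, 35] [ 0.465 -0.268  0.058] [0.062 0.055 0.082] 0.099
knee_hinge 0.61 [267, 119, 31, 35] [0.604 0.145 0.057] [0.054 0.063 0.08 ] 0.097
red_tray 0.83 [262, 116, 51, 51] [0.613 0.14  0.013] [0.109 0.105 0.013] 0.02
blue_tray 0.8 [323, 188, 54, 56] [0.442 0.006 0.014] [0.105 0.105 0.011] 0.019
yellow_tray 0.74 [190, 180, 51, 51] [0.473 0.299 0.011] [0.103 0.106 0.018] 0.02
yellow_tray 0.59 [196, 191, 35, 32] [0.467 0.296 0.056] [0.065 0.056 0.09 ] 0.1
green_tray 0.83 [449, 178, 55, 54] [ 0.465 -0.274  0.012] [0.104 0.107 0.015] 0.019
green_tray 0.43 [461, 189, 47, 32] [ 0.465 -0.282  0.054] [0.063 0.083 0.089] 0.099
grey_tray 0.94 [401, 114, 50, 52] [ 0.608 -0.162  0.01 ] [0.104 0.103 0.018] 0.019
```

```bash
python3 -c "
import cv2
im=cv2.imread('pics/t0.png')[90:290,90:540]
cv2.imwrite('pics/t0c.png',cv2.resize(im,(800,356),interpolation=cv2.INTER_CUBIC))"
```

```text
(no output)
```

View pics/t0c.png

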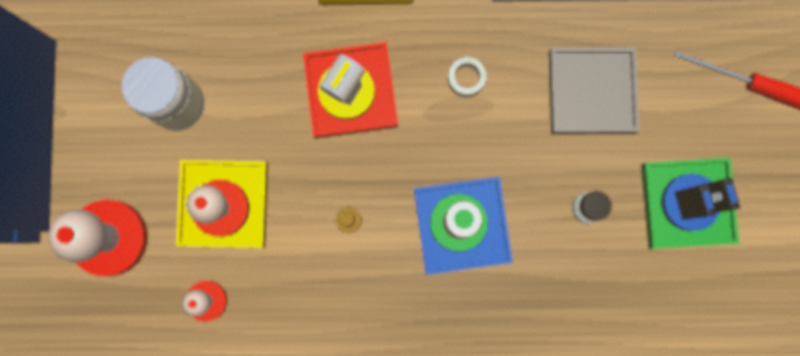

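View pics/s0.png

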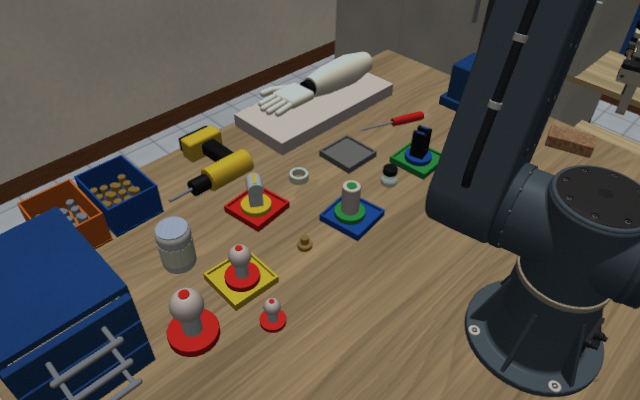

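The top view shows neck (green foot) in blue, elbow in green, knee in red and hip in yellow. Grey is empty. The hip decoys stand on the bare bench at about (150,224) and (203,257). Next I measure centres and yaws from the top depth.

```bash
cat >> h.py <<'E'
HUE={'red':(0,180),'yellow':(28,28),'green':(65,65),'blue':(112,112)}
def rect(P):
    (c,s,a)=cv2.minAreaRect((P[:,:2]*1000).astype(np.float32))
    return np.round(c,1),np.round(s,1),round(a,1)
def around(cam,cx,cy,r=0.06):
    im,d,ci=shot(cam)
    P=pts(np.ones(d.shape,bool),d,ci)
    v,u=np.nonzero(d>0); C=cv2.cvtColor(im,cv2.COLOR_BGR2HSV)[v,u]
    k=np.hypot(P[:,0]-cx,P[:,1]-cy)<r
    return P[k],C[k]
E
python3 - <<'E'
from h import *
im,d,ci=shot('top')
P=pts(np.ones(d.shape,bool),d,ci)
for n,c in dict(neck=(.442,.006),elbow=(.465,-.272),knee=(.61,.142),hip=(.472,.298)).items():
    k=np.hypot(P[:,0]-c[0],P[:,1]-c[1])<.075
    f=P[k&(P[:,2]>.022)&(P[:,2]<.031)]; t=P[k&(P[:,2]>.07)]
    cc,r=cv2.minEnclosingCircle((f[:,:2]*1000).astype(np.float32))
    print(n,'foot',np.round(cc,1),round(r,1),'head',rect(t),len(t),'ztop',np.percentile(t[:,2],90).round(3))
for n in ['red_tray','blue_tray','yellow_tray','green_tray','grey_tray']:
    m=viewer.cut_out('top',n)[0]['mask']; Q=pts(m,d,ci); Q=Q[Q[:,2]<.03]; print(n,rect(Q))
print(viewer.camera_info('wrist')['extrinsics'].round(3), manip.get_state()['qpos'])
E
```

```text
neck foot [445.5  10.2] 34.8 head (array([444.6,  10.9]), array([38.6, 37.4]), 88.0) 330 ztop 0.098
elbow foot [ 465.4 -272.6] 35.1 head (array([ 465.5, -274.3]), array([35.7, 43.1]), 13.0) 427 ztop 0.098
knee foot [610.  145.3] 34.7 head (array([610. , 145.2]), array([35.4, 44.4]), 59.6) 397 ztop 0.096
hip foot [467.4 300.4] 35.0 head (array([468.1, 299.3]), array([42.1, 41.1]), 37.3) 384 ztop 0.099
red_tray (array([616.6, 140.9]), array([115. , 106.7]), 6.7)
blue_tray (array([442.3,   3.5]), array([111. , 113.3]), 6.9)
yellow_tray (array([474.3, 304.4]), array([115.6, 112.1]), 88.1)
green_tray (array([ 467.1, -275.6]), array([110.6, 109.5]), 2.9)
grey_tray (array([ 608. , -164.8]), array([110.5, 107.4]), 88.8)
[[ 0.219 -0.935 -0.277  0.199]
 [-0.976 -0.21  -0.061 -0.519]
 [-0.001  0.284 -0.959  0.384]
 [ 0.     0.     0.     1.   ]] [-1.43362245e+00  3.50680973e-01  1.65180444e+00 -7.06253219e-06
  1.13911330e+00 -8.46150883e-02]
```

Call:
carry_out(
  plan=[
    [[9.3,32.4,54.7,-2,0,0,0],[9.3,32.4,54.7,-2,0,0,0],[9.3,32.4,54.7,-2,0,0,0],[9.3,32.4,54.7,-2,0,0,0],[9.3,32.4,54.7,-2,0,0,0],[9.3,32.4,54.7,-2,0,0,0],[9.3,32.4,54.7,-2,0,0,0],[9.3,32.4,54.7,-2,0,0,0],[9.3,32.4,54.7,-2,0,0,0],[9.3,32.4,54.7,-2,0,0,0],[9.3,32.4,54.7,-2,0,0,0],[9.3,32.4,54.7,-2,0,0,0],[9.3,32.4,54.7,-2,0,0,0],[9.3,32.4,54.7,-2,0,0,0],[9.3,32.4,54.7,-2,0,0,0],[9.3,32.4,54.7,-2,0,0,0],[9.3,32.4,54.7,-2,0,0,0],[9.3,32.4,54.7,-2,0,0,0]],
  ],
  newtons=25,
)

```text
clock: 2.4
tcp_pos: [0.4447, 0.0104, 0.1984]
eef_rot: [3.142, 0.001, 0.223]
force: [-0.3, 0.1, -0.3]
gripper_width: 1.004
gripper_force: 0.0
```

Call:
carry_out(
  plan=[
    [[9.3,0,0,-3,0,0,0],[9.3,0,0,-6,0,0,0],[9.3,0,0,-9,0,0,0],[9.3,0,0,-11.5,0,0,0],[9.3,0,0,-13.5,0,0,0],[9.3,0,0,-14.6,0,0,0],[9.3,0,0,-14.6,0,0,0],[3,0,0,-14.6,0,0,0],[3,0,0,-14.6,0,0,0],[3,0,0,-14.6,0,0,0],[3,0,0,-14.6,0,0,0],[3,0,0,-14.6,0,0,0],[3,0,0,-14.6,0,0,0],[3,0,0,-14.6,0,0,0],[3,0,0,-14.6,0,0,0],[3,0,0,-14.6,0,0,0],[3,0,0,-14.6,0,0,0]],
  ],
  newtons=25,
)

```text
clock: 3.82
tcp_pos: [0.4451, 0.0105, 0.0527]
eef_rot: [3.142, -0.0, 0.222]
force: [-0.6, 0.7, 1.0]
gripper_width: 0.426
gripper_force: 25.0
```

Call:
carry_out(
  plan=[
    [[3,0,0,1,0,0,0],[3,0,0,3,0,0,0],[3,0,0,5.5,0,0,0],[3,0,0,8,0,0,0],[3,1,-1,9,0,0,0],[3,3,-3.2,9,0,0,0],[3,5,-5.3,9,0,0,0],[3,7,-7.5,9,0,0,0],[3,9,-9.6,9,0,0,0],[3,11,-11.7,9,0,0,0],[3,13,-13.9,9,0,0,0],[3,15,-16,9,0,0,0],[3,16.3,-17.4,8,0,0,0],[3,16.3,-17.4,6,0,0,0],[3,16.3,-17.4,4,0,0,0],[3,16.3,-17.4,2,0,0,0],[3,16.3,-17.4,1,0,0,0],[3,16.3,-17.4,1,0,0,0],[3,16.3,-17.4,1,0,0,0]],
  ],
)

```text
clock: 5.4
tcp_pos: [0.608, -0.1634, 0.0631]
eef_rot: [-3.141, 0.0, 0.222]
force: [-0.7, 0.0, -1.2]
gripper_width: 0.426
gripper_force: 25.0
```

Run:
```python
from h import *
shot('side','s1.png');
```

```text
(no output)
```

View pics/s1.png

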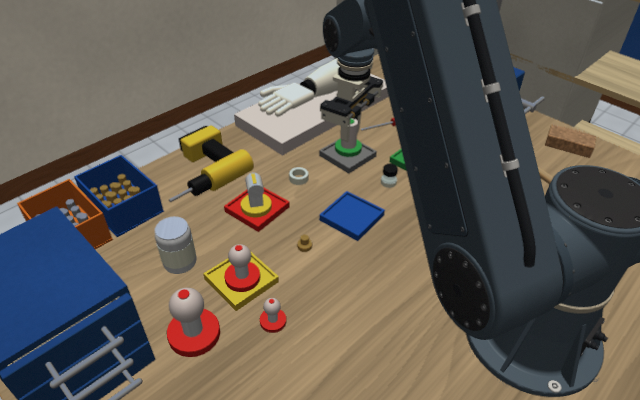

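The neck hangs upright just above the grey tray's middle at about (348,148), and the blue tray is empty. Now the last centimetre.

Call:
carry_out(
  plan=[
    [[3,0,0,-0.3,0,0,0],[3,0,0,-0.5,0,0,0],[3,0,0,-0.7,0,0,0],[3,0,0,-0.9,0,0,0],[3,0,0,-1.0,0,0,0],[3,0,0,-1.0,0,0,0]],
  ],
)

```text
clock: 5.95
tcp_pos: [0.608, -0.1635, 0.0527]
eef_rot: [-3.142, -0.0, 0.222]
force: [0.1, -0.2, -1.3]
gripper_width: 0.427
gripper_force: 25.0
```

Call:
carry_out(
  plan=[
    [[3,0,0,-0.05,0,0,0],[3,0,0,-0.1,0,0,0],[3,0,0,-0.1,0,0,0],[3,0,0,-0.1,0,0,0]],
  ],
)

```text
clock: 6.28
tcp_pos: [0.6081, -0.1635, 0.0527]
eef_rot: [3.141, -0.0, 0.222]
force: [-4.5, 1.8, 9.2]
gripper_width: 0.425
gripper_force: 25.0
```

Call:
carry_out(
  plan=[
    [[4.5,0,0,0,0,0,0],[6,0,0,0,0,0,0],[9.3,0,0,0,0,0,0],[9.3,0,0,0,0,0,0],[9.3,0,0,0,0,0,0],[9.3,0,0,0.5,0,0,0],[9.3,0,0,2,0,0,0],[9.3,0,0,5,0,0,0],[9.3,0,0,8,0,0,0],[9.3,0,0,11,0,0,0],[9.3,-3,-2.3,12,0,0,0],[9.3,-6,-4.6,12,0,0,0],[9.3,-9,-6.9,12,0,0,0],[9.3,-12,-9.2,12,0,0,0],[9.3,-14.2,-11,12,0,0,0],[9.3,-14.2,-11,12,0,0,0],[9.3,-14.2,-11,12,0,0,0]],
  ],
)

```text
clock: 7.7
tcp_pos: [0.4655, -0.2743, 0.1722]
eef_rot: [3.141, -0.001, 0.219]
force: [0.5, -0.3, 0.6]
gripper_width: 1.001
gripper_force: 0.0
```

Run:
```python
from h import *
s=manip.get_state(); print(s['tcp_pos'],s['eef_rot'])
im,d,ci=shot('wrist','w1.png')
P=pts(np.ones(d.shape,bool),d,ci); 
k=(np.hypot(P[:,0]-.465,P[:,1]+.273)<.045)
t=P[k&(P[:,2]>.085)&(P[:,2]<.103)]; print(len(t),rect(t))
P=P[(np.hypot(P[:,0]-.465,P[:,1]+.273)<.045)]
im,d,ci=shot('top'); P=pts(np.ones(d.shape,bool),d,ci)
k=(np.hypot(P[:,0]-.608,P[:,1]+.163)<.06)
t=P[k&(P[:,2]>.075)&(P[:,2]<.103)]; f=P[k&(P[:,2]>.022)&(P[:,2]<.031)]
print('neck',rect(t),t[:,2].max(),cv2.minEnclosingCircle((f[:,:2]*1000).astype(np.float32)))
```

```text
[ 0.46547061 -0.27431395  0.17223414] [ 3.14111164e+00 -5.67587132e-04  2.19470879e-01]
1427 (array([ 469.9, -273.2]), array([35.9, 40. ]), 13.2)
neck (array([ 607.7, -161.7]), array([38.2, 36.4]), 0.3) 0.09920018078109949 ((603.2354125976562, -154.6132049560547), 41.516109466552734)
```

View pics/w1.png

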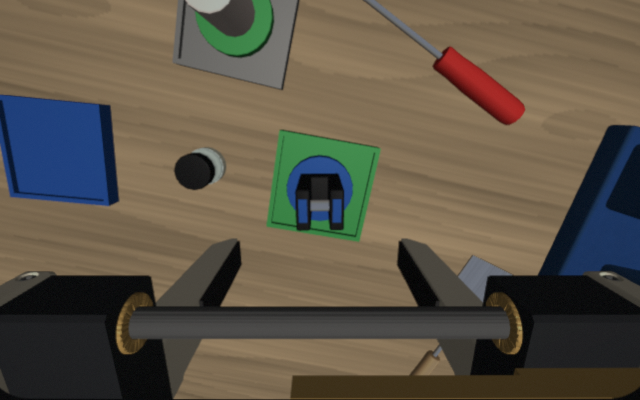

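The fork's two cheeks at about (320,200) line up with the fingers, and the neck stands in grey. Now I grip the elbow.

Call:
carry_out(
  plan=[
    [[9.3,0.2,0,-3,0,0,0],[9.3,0.2,0,-6,0,0,0],[9.3,0.2,0,-9,0,0,0],[9.3,0.2,0,-11,0,0,0],[9.3,0.2,0,-11.9,0,0,0],[9.3,0.2,0,-11.9,0,0,0],[3,0.2,0,-11.9,0,0,0],[3,0.2,0,-11.9,0,0,0],[3,0.2,0,-11.9,0,0,0],[3,0.2,0,-11.9,0,0,0],[3,0.2,0,-11.9,0,0,0],[3,0.2,0,-11.9,0,0,0],[3,0.2,0,-11.9,0,0,0],[3,0.2,0,-11.9,0,0,0],[3,0.2,0,-11.9,0,0,0]],
  ],
)

```text
clock: 9.05
tcp_pos: [0.468, -0.2736, 0.0527]
eef_rot: [3.141, -0.0, 0.222]
force: [0.5, -0.7, 0.7]
gripper_width: 0.428
gripper_force: 25.0
```

Call:
carry_out(
  plan=[
    [[3,0,0,1,0,0,0],[3,0,0,3,0,0,0],[3,0,0,5.5,0,0,0],[3,0,0,8,0,0,0],[3,-0.2,1.5,9,0,0,0],[3,-0.4,4.5,9,0,0,0],[3,-0.7,7.5,9,0,0,0],[3,-1,10.5,9,0,0,0],[3,-1.3,13.5,9,0,0,0],[3,-1.6,16.5,9,0,0,0],[3,-1.9,19.5,9,0,0,0],[3,-2.2,22.5,9,0,0,0],[3,-2.4,25.5,9,0,0,0],[3,-2.6,27.2,8,0,0,0],[3,-2.6,27.7,6,0,0,0],[3,-2.6,27.7,4,0,0,0],[3,-2.6,27.7,2,0,0,0],[3,-2.6,27.7,1,0,0,0],[3,-2.6,27.7,0.6,0,0,0],[3,-2.6,27.7,0.6,0,0,0]],
  ],
)

```text
clock: 10.72
tcp_pos: [0.4418, 0.0034, 0.0585]
eef_rot: [-3.141, 0.001, 0.222]
force: [0.2, 0.4, -2.4]
gripper_width: 0.428
gripper_force: 25.0
```

Run:
```python
from h import *
im,d,ci=shot('side','s2.png')
cv2.imwrite('pics/s2c.png',cv2.resize(im[100:260,220:480],None,fx=2.5,fy=2.5))
```

```text
(no output)
```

View pics/s2c.png

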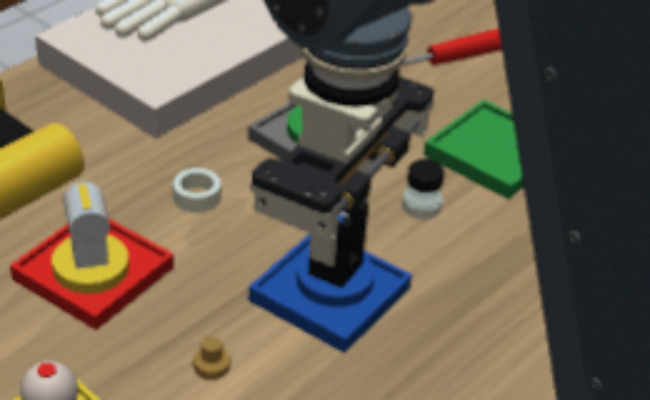

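The fork is centred over the blue tray at crop (333,275) and upright, so I lower it to contact.

Call:
carry_out(
  plan=[
    [[3,0,0,-0.2,0,0,0],[3,0,0,-0.4,0,0,0],[3,0,0,-0.55,0,0,0],[3,0,0,-0.62,0,0,0],[3,0,0,-0.65,0,0,0],[3,0,0,-0.65,0,0,0]],
  ],
)

```text
clock: 11.27
tcp_pos: [0.4422, 0.0034, 0.0527]
eef_rot: [3.141, -0.0, 0.222]
force: [-1.7, -0.8, 5.4]
gripper_width: 0.426
gripper_force: 25.0
```

Call:
carry_out(
  plan=[
    [[4.5,0,0,0,0,0,0],[6,0,0,0,0,0,0],[9.3,0,0,0,0,0,0],[9.3,0,0,0,0,0,0],[9.3,0,0,0,0,0,0],[9.3,0,0,0.5,0,0,0],[9.3,0,0,2,0,0,0],[9.3,0,0,5,0,0,0],[9.3,0,0,8,0,0,0],[9.3,0,0,11,0,0,0],[9.3,2.5,-2.5,12,0,0,0],[9.3,5,-5,12,0,0,0],[9.3,7.5,-7.5,12,0,0,0],[9.3,10,-10,12,0,0,0],[9.3,12.5,-12.5,12,0,0,0],[9.3,15,-15,12,0,0,0],[9.3,16.6,-16.6,12,0,0,0],[9.3,16.6,-16.6,12,0,0,0],[9.3,16.6,-16.6,12,0,0,0]],
  ],
)

```text
clock: 12.85
tcp_pos: [0.6079, -0.1629, 0.1718]
eef_rot: [-3.141, 0.001, 0.221]
force: [-0.6, 0.6, 0.5]
gripper_width: 1.002
gripper_force: 0.0
```

Call:
carry_out(
  plan=[
    [[9.3,0,0,-3,0,0,0],[9.3,0,0,-6,0,0,0],[9.3,0,0,-9,0,0,0],[9.3,0,0,-11,0,0,0],[9.3,0,0,-11.9,0,0,0],[9.3,0,0,-11.9,0,0,0],[3,0,0,-11.9,0,0,0],[3,0,0,-11.9,0,0,0],[3,0,0,-11.9,0,0,0],[3,0,0,-11.9,0,0,0],[3,0,0,-11.9,0,0,0],[3,0,0,-11.9,0,0,0],[3,0,0,-11.9,0,0,0],[3,0,0,-11.9,0,0,0],[3,0,0,-11.9,0,0,0]],
  ],
)

```text
clock: 14.1
tcp_pos: [0.608, -0.1626, 0.0532]
eef_rot: [3.141, -0.0, 0.222]
force: [0.4, 0.3, 1.1]
gripper_width: 0.428
gripper_force: 25.0
```

Call:
carry_out(
  plan=[
    [[3,0,0,1,0,0,0],[3,0,0,3,0,0,0],[3,0,0,5.5,0,0,0],[3,0,0,8,0,0,0],[3,-1,-0.8,9,0,0,0],[3,-3,-2.4,9,0,0,0],[3,-5.5,-4.3,9,0,0,0],[3,-8,-6.3,9,0,0,0],[3,-10.5,-8.3,9,0,0,0],[3,-13,-10.3,9,0,0,0],[3,-14.2,-11.2,8,0,0,0],[3,-14.2,-11.2,6,0,0,0],[3,-14.2,-11.2,4,0,0,0],[3,-14.2,-11.2,2,0,0,0],[3,-14.2,-11.2,1,0,0,0],[3,-14.2,-11.2,0.5,0,0,0],[3,-14.2,-11.2,0.5,0,0,0]],
  ],
)

```text
clock: 15.52
tcp_pos: [0.4653, -0.2744, 0.0575]
eef_rot: [-3.14, 0.001, 0.222]
force: [0.4, 0.6, -1.3]
gripper_width: 0.429
gripper_force: 25.0
```

Call:
carry_out(
  plan=[
    [[3,0,0,-0.2,0,0,0],[3,0,0,-0.4,0,0,0],[3,0,0,-0.5,0,0,0],[3,0,0,-0.55,0,0,0],[3,0,0,-0.55,0,0,0]],
  ],
)

```text
clock: 15.93
tcp_pos: [0.4663, -0.2746, 0.0531]
eef_rot: [3.141, -0.001, 0.222]
force: [-0.7, 0.4, 1.1]
gripper_width: 0.426
gripper_force: 25.0
```

Call:
carry_out(
  plan=[
    [[3,0,0,-0.05,0,0,0],[3,0,0,-0.05,0,0,0],[4.5,0,0,-0.05,0,0,0],[6,0,0,-0.05,0,0,0],[9.3,0,0,-0.05,0,0,0],[9.3,0,0,0,0,0,0],[9.3,0,0,0,0,0,0],[9.3,0,0,0.5,0,0,0],[9.3,0,0,2,0,0,0],[9.3,0,0,5,0,0,0],[9.3,0,0,8,0,0,0],[9.3,0,0,12,0,0,0],[9.3,0,3,14,0,0,0],[9.3,0,7,14,0,0,0],[9.3,0,10,14,0,0,0]],
  ],
)

```text
clock: 17.18
tcp_pos: [0.4661, -0.1731, 0.1943]
eef_rot: [3.14, -0.002, 0.221]
force: [-0.6, 1.2, -0.2]
gripper_width: 1.001
gripper_force: 0.0
```

Call:
carry_out(
  plan=[
    [[9.3,0,4,0,0,0,0.08],[9.3,0,8,0,0,0,0.16],[9.3,0,12,0,0,0,0.24],[9.3,0,16,0,0,0,0.32],[9.3,0,20,0,0,0,0.4],[9.3,0,24,0,0,0,0.48],[9.3,0,28,0,0,0,0.56],[9.3,0,32,0,0,0,0.64],[9.3,0,36,0,0,0,0.72],[9.3,0,40,0,0,0,0.8],[9.3,0,44,0,0,0,0.82],[9.3,0.2,47.5,0,0,0,0.82],[9.3,0.2,47.5,0,0,0,0.82],[9.3,0.2,47.5,0,0,0,0.82],[9.3,0.2,47.5,0,0,0,0.82]],
  ],
)

```text
clock: 18.43
tcp_pos: [0.4678, 0.3, 0.1926]
eef_rot: [-3.141, 0.001, 1.042]
force: [-0.6, -0.1, -0.1]
gripper_width: 1.0
gripper_force: 0.0
```

Run:
```python
from h import *
s=manip.get_state(); print(s['tcp_pos'],s['eef_rot'])
im,d,ci=shot('wrist','w2.png')
P=pts(np.ones(d.shape,bool),d,ci)
t=P[(np.hypot(P[:,0]-.468,P[:,1]-.3)<.04)&(P[:,2]>.075)&(P[:,2]<.103)]; print('hip',rect(t),len(t))
im,d,ci=shot('top','t2.png')
cv2.imwrite('pics/t2c.png',cv2.resize(im[90:290,90:540],(800,356),interpolation=cv2.INTER_CUBIC))
P=pts(np.ones(d.shape,bool),d,ci)
for n,c in dict(elbow=(.442,.004),neck=(.466,-.275)).items():
    k=np.hypot(P[:,0]-c[0],P[:,1]-c[1])<.048
    f=P[k&(P[:,2]>.022)&(P[:,2]<.031)]; t=P[k&(P[:,2]>.075)&(P[:,2]<.105)]
    print(n,rect(t),rect(f),t[:,2].max())
```

```text
[0.46775935 0.2999775  0.19262821] [-3.14147173e+00  5.94523472e-04  1.04208545e+00]
hip (array([470.6, 301.4]), array([41.9, 42.6]), 44.9) 1667
elbow (array([439.9,   3.4]), array([35.6, 40.1]), 13.1) (array([439.9,   3.6]), array([68.7, 66.5]), 89.1) 0.10105434431665583
neck (array([ 465.8, -273. ]), array([38.5, 39. ]), 60.4) (array([ 465.1, -268.6]), array([68.7, 60.2]), 10.4) 0.10056416662085299
```

View pics/t2c.png

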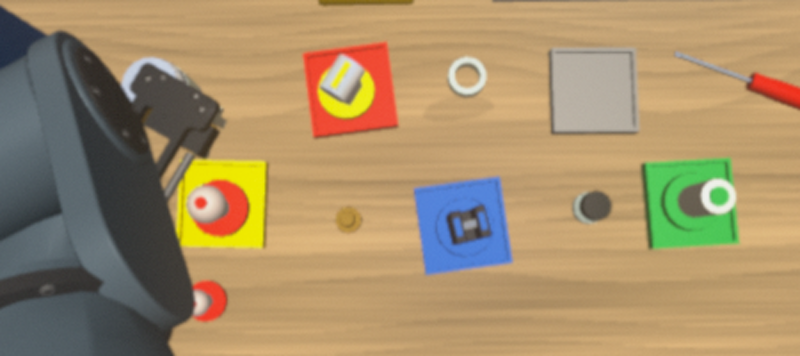

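Elbow in blue (468,225) and neck in green (700,195) both stand upright and centred. Now the hip.

Call:
carry_out(
  plan=[
    [[9.3,0.1,0,-3,0,0,0],[9.3,0.1,0,-6,0,0,0],[9.3,0.1,0,-9,0,0,0],[9.3,0.1,0,-11.5,0,0,0],[9.3,0.1,0,-13,0,0,0],[9.3,0.1,0,-13.4,0,0,0],[9.3,0.1,0,-13.4,0,0,0],[3,0.1,0,-13.4,0,0,0],[3,0.1,0,-13.4,0,0,0],[3,0.1,0,-13.4,0,0,0],[3,0.1,0,-13.4,0,0,0],[3,0.1,0,-13.4,0,0,0],[3,0.1,0,-13.4,0,0,0],[3,0.1,0,-13.4,0,0,0],[3,0.1,0,-13.4,0,0,0],[3,0.1,0,-13.4,0,0,0]],
  ],
  newtons=30,
)

```text
clock: 19.87
tcp_pos: [0.4691, 0.3005, 0.0587]
eef_rot: [3.141, -0.0, 1.042]
force: [-0.5, 0.4, 0.3]
gripper_width: 0.46
gripper_force: 30.0
```

Call:
carry_out(
  plan=[
    [[3,0,0,0.3,0,0,0],[3,0,0,0.8,0,0,0],[3,0,0,1.4,0,0,0],[3,0,0,2,0,0,0],[3,0,0,2,0,0,0],[3,0,0,2,0,0,0]],
  ],
)

```text
clock: 20.37
tcp_pos: [0.4692, 0.3006, 0.0792]
eef_rot: [3.141, -0.001, 1.042]
force: [0.3, -0.0, -3.6]
gripper_width: 0.462
gripper_force: 30.0
```

Run:
```python
from h import *
a,d,ci=shot('side','s3.png')
b,d,ci=shot('wrist')
a=cv2.resize(a[180:340,140:340],None,fx=2,fy=2); b=b[:,120:520][:320]
cv2.imwrite('pics/h3.png',np.hstack([a,b]))
```

```text
(no output)
```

View pics/h3.png

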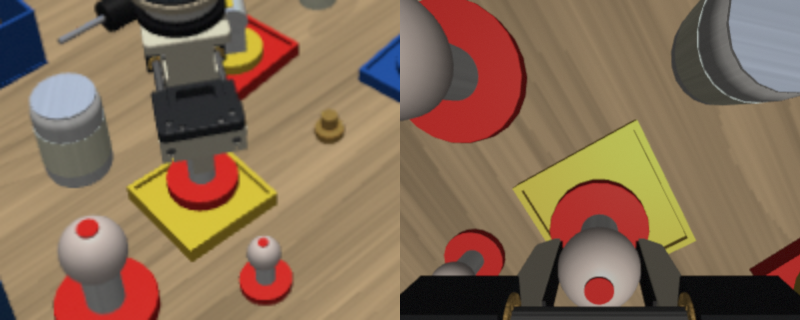

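The hip is held upright and clear of the tray, at about (200,175) in the left part and (598,260) in the right.

Call:
carry_out(
  plan=[
    [[3,0,0,1,0,0,0],[3,0,0,3,0,0,0],[3,0,0,5,0,0,0],[3,0,0,7,0,0,0],[3,0.2,-0.7,8,0,0,0],[3,0.6,-2,8,0,0,0],[3,1.2,-4,8,0,0,0],[3,2,-6.6,8,0,0,0],[3,2.8,-9.3,8,0,0,0],[3,3.6,-12,8,0,0,0],[3,4.4,-14.7,8,0,0,0],[3,5.2,-17.4,8,0,0,0],[3,6,-20,8,0,0,0],[3,6.8,-22.7,8,0,0,0],[3,7.6,-25.4,8,0,0,0],[3,8.4,-28,8,0,0,0],[3,9.2,-30.7,8,0,0,0],[3,10,-33.4,8,0,0,0],[3,10.6,-35.4,8,0,0,0],[3,11,-36.7,8,0,0,0]],
  ],
)

```text
clock: 22.13
tcp_pos: [0.5785, -0.0696, 0.1574]
eef_rot: [-3.14, 0.001, 1.04]
force: [0.2, 0.5, -2.4]
gripper_width: 0.462
gripper_force: 30.0
```

Call:
carry_out(
  plan=[
    [[3,0.6,-2,0,0,0,0],[3,1.3,-4.5,0,0,0,0],[3,2,-7,0,0,0,0],[3,2.6,-8.8,0,0,0,0],[3,2.9,-9.7,0,0,0,0],[3,2.9,-9.7,-1.5,0,0,0],[3,2.9,-9.7,-3.5,0,0,0],[3,2.9,-9.7,-5.5,0,0,0],[3,2.9,-9.7,-7.5,0,0,0],[3,2.9,-9.7,-8.7,0,0,0],[3,2.9,-9.7,-9.4,0,0,0],[3,2.9,-9.7,-9.4,0,0,0],[3,2.9,-9.7,-9.4,0,0,0]],
  ],
)

```text
clock: 23.22
tcp_pos: [0.6082, -0.1635, 0.065]
eef_rot: [3.141, -0.0, 1.042]
force: [-0.0, 0.4, -1.6]
gripper_width: 0.46
gripper_force: 30.0
```

Run:
```python
from h import *
a,d,ci=shot('side','s4.png')
b,d,ci=shot('wrist')
a=cv2.resize(a[80:240,250:450],None,fx=2,fy=2); b=b[:,120:520][:320]
cv2.imwrite('pics/h4.png',np.hstack([a,b]))
```

```text
(no output)
```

View pics/h4.png

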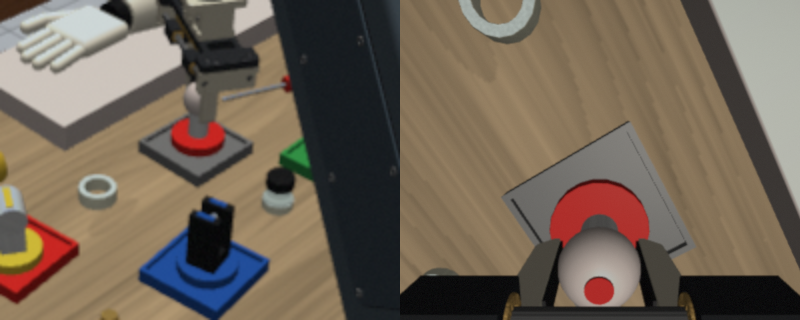

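The hip is upright and centred over grey at about (198,140), so I set it down.

Call:
carry_out(
  plan=[
    [[3,0,0,-0.2,0,0,0],[3,0,0,-0.4,0,0,0],[3,0,0,-0.55,0,0,0],[3,0,0,-0.62,0,0,0],[3,0,0,-0.65,0,0,0],[3,0,0,-0.65,0,0,0]],
  ],
)

```text
clock: 23.82
tcp_pos: [0.6082, -0.1636, 0.0586]
eef_rot: [3.141, -0.0, 1.042]
force: [-1.4, -0.3, 4.6]
gripper_width: 0.464
gripper_force: 30.0
```

Call:
carry_out(
  plan=[
    [[5,0,0,0,0,0,0],[6.5,0,0,0,0,0,0],[9.3,0,0,0,0,0,0],[9.3,0,0,0,0,0,0],[9.3,0,0,0,0,0,0],[9.3,0,0,0.5,0,0,0],[9.3,0,0,2,0,0,0],[9.3,0,0,5,0,0,0],[9.3,0,0,8,0,0,0],[9.3,0,0,11,0,0,0],[9.3,0,3,12.5,0,0,0],[9.3,0,7,12.5,0,0,0],[9.3,0,11,12.5,0,0,0],[9.3,0,15,12.5,0,0,0],[9.3,0,19,12.5,0,0,0],[9.3,0,23,12.5,0,0,0],[9.3,0,27,12.5,0,0,0],[9.3,0.2,30.9,12.5,0,0,0],[9.3,0.2,30.9,12.5,0,0,0],[9.3,0.2,30.9,12.5,0,0,0]],
  ],
)

```text
clock: 25.48
tcp_pos: [0.6098, 0.1473, 0.1833]
eef_rot: [3.141, -0.0, 1.045]
force: [0.6, -0.3, -0.8]
gripper_width: 1.001
gripper_force: 0.0
```

Run:
```python
from h import *
s=manip.get_state(); print(s['tcp_pos'],s['eef_rot'])
im,d,ci=shot('wrist','w5.png')
P=pts(np.ones(d.shape,bool),d,ci)
t=P[(np.hypot(P[:,0]-.61,P[:,1]-.145)<.04)&(P[:,2]>.078)&(P[:,2]<.103)]; print('knee',rect(t),len(t))
im,d,ci=shot('top'); P=pts(np.ones(d.shape,bool),d,ci)
k=np.hypot(P[:,0]-.608,P[:,1]+.163)<.048
t=P[k&(P[:,2]>.075)&(P[:,2]<.105)]; print('hip',rect(t),t[:,2].max())
```

```text
[0.60977601 0.14725546 0.18332143] [ 3.14142125e+00 -8.17056573e-05  1.04486680e+00]
knee (array([613. , 144.9]), array([35.6, 44. ]), 57.7) 1913
hip (array([ 605.4, -161.6]), array([39.9, 40.3]), 60.8) 0.10259660851762831
```

View pics/w5.png

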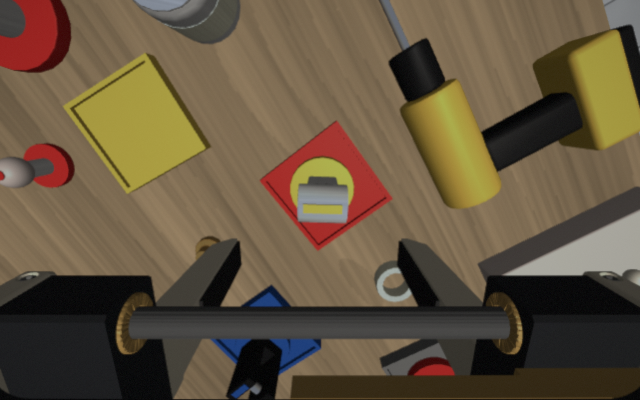

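The barrel's flat ends at about (323,200) face the fingers, and the hip stands in grey. Now I grip the knee.

Call:
carry_out(
  plan=[
    [[9.3,0.1,0,-3,0,0,-0.02],[9.3,0.1,0,-6,0,0,-0.02],[9.3,0.1,0,-9,0,0,-0.02],[9.3,0.1,0,-11.5,0,0,-0.02],[9.3,0.1,0,-12.4,0,0,-0.02],[9.3,0.1,0,-12.4,0,0,-0.02],[3,0.1,0,-12.4,0,0,-0.02],[3,0.1,0,-12.4,0,0,-0.02],[3,0.1,0,-12.4,0,0,-0.02],[3,0.1,0,-12.4,0,0,-0.02],[3,0.1,0,-12.4,0,0,-0.02],[3,0.1,0,-12.4,0,0,-0.02],[3,0.1,0,-12.4,0,0,-0.02],[3,0.1,0,-12.4,0,0,-0.02],[3,0.1,0,-12.4,0,0,-0.02]],
  ],
)

```text
clock: 26.83
tcp_pos: [0.6111, 0.1455, 0.0592]
eef_rot: [3.141, -0.0, 1.022]
force: [0.1, -0.5, 1.3]
gripper_width: 0.476
gripper_force: 30.0
```

Call:
carry_out(
  plan=[
    [[3,0,0,1,0,0,0],[3,0,0,3,0,0,0],[3,0,0,5.5,0,0,0],[3,0,0,8,0,0,0],[3,-0.6,0.7,9,0,0,0],[3,-2,2.3,9,0,0,0],[3,-4,4.6,9,0,0,0],[3,-6,6.9,9,0,0,0],[3,-8,9.2,9,0,0,0],[3,-10,11.5,9,0,0,0],[3,-12,13.8,9,0,0,0],[3,-13.3,15.3,9,0,0,0],[3,-13.7,15.7,8,0,0,0],[3,-13.7,15.7,6,0,0,0],[3,-13.7,15.7,4,0,0,0],[3,-13.7,15.7,2,0,0,0],[3,-13.7,15.7,1,0,0,0],[3,-13.7,15.7,0.6,0,0,0],[3,-13.7,15.7,0.6,0,0,0],[3,-13.7,15.7,0.6,0,0,0]],
  ],
)

```text
clock: 28.5
tcp_pos: [0.4744, 0.3025, 0.0656]
eef_rot: [3.141, -0.001, 1.022]
force: [-0.4, 0.2, -2.0]
gripper_width: 0.472
gripper_force: 30.0
```

Run:
```python
from h import *
a,d,ci=shot('side','s6.png')
b,d,ci=shot('wrist')
a=cv2.resize(a[180:340,140:340],None,fx=2,fy=2); b=b[:,120:520][:320]
cv2.imwrite('pics/h6.png',np.hstack([a,b]))
```

```text
(no output)
```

View pics/h6.png

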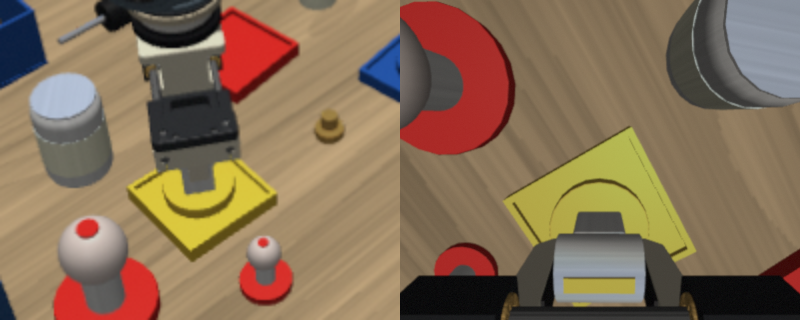

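The knee is centred over yellow at about (200,190) and upright, so I lower it.

Call:
carry_out(
  plan=[
    [[3,0,0,-0.2,0,0,0],[3,0,0,-0.4,0,0,0],[3,0,0,-0.55,0,0,0],[3,0,0,-0.62,0,0,0],[3,0,0,-0.65,0,0,0],[3,0,0,-0.65,0,0,0]],
  ],
)

```text
clock: 29.1
tcp_pos: [0.4741, 0.3025, 0.0592]
eef_rot: [3.142, -0.0, 1.022]
force: [-3.4, -1.8, 5.0]
gripper_width: 0.471
gripper_force: 30.0
```

Call:
carry_out(
  plan=[
    [[5,0,0,0,0,0,0],[6.5,0,0,0,0,0,0],[9.3,0,0,0,0,0,0],[9.3,0,0,0,0,0,0],[9.3,0,0,0,0,0,0],[9.3,0,0,0.5,0,0,0],[9.3,0,0,2,0,0,0],[9.3,0,0,5,0,0,0],[9.3,0,0,8,0,0,0],[9.3,0,0,11,0,0,0],[9.3,1,-3.5,12.5,0,0,0],[9.3,2,-7,12.5,0,0,0],[9.3,3,-10.5,12.5,0,0,0],[9.3,4,-14,12.5,0,0,0],[9.3,5,-17.5,12.5,0,0,0],[9.3,6,-21,12.5,0,0,0],[9.3,7,-24.5,12.5,0,0,0],[9.3,8,-28,12.5,0,0,0],[9.3,9,-31.5,12.5,0,0,0],[9.3,9.5,-34,12.5,0,0,0]],
  ],
)

```text
clock: 30.77
tcp_pos: [0.5696, -0.0403, 0.1841]
eef_rot: [3.141, -0.0, 1.021]
force: [0.3, -0.2, 0.1]
gripper_width: 1.001
gripper_force: 0.0
```

Call:
carry_out(
  plan=[
    [[9.3,2,-4,0,0,0,0],[9.3,3,-8,0,0,0,0],[9.3,3.9,-12.6,0,0,0,0],[9.3,3.9,-12.6,0,0,0,0],[9.3,3.9,-12.6,-3,0,0,0],[9.3,3.9,-12.6,-6,0,0,0],[9.3,3.9,-12.6,-9,0,0,0],[9.3,3.9,-12.6,-11.5,0,0,0],[9.3,3.9,-12.6,-12.5,0,0,0],[9.3,3.9,-12.6,-12.5,0,0,0],[3,3.9,-12.6,-12.5,0,0,0],[3,3.9,-12.6,-12.5,0,0,0],[3,3.9,-12.6,-12.5,0,0,0],[3,3.9,-12.6,-12.5,0,0,0],[3,3.9,-12.6,-12.5,0,0,0],[3,3.9,-12.6,-12.5,0,0,0],[3,3.9,-12.6,-12.5,0,0,0],[3,3.9,-12.6,-12.5,0,0,0],[3,3.9,-12.6,-12.5,0,0,0]],
  ],
)

```text
clock: 32.35
tcp_pos: [0.6081, -0.1636, 0.0587]
eef_rot: [3.141, -0.0, 1.022]
force: [-0.0, 1.0, 0.5]
gripper_width: 0.464
gripper_force: 30.0
```

Call:
carry_out(
  plan=[
    [[3,0,0,0.5,0,0,0],[3,0,0,2,0,0,0],[3,0,0,4,0,0,0],[3,0,0,6,0,0,0],[3,0,0.8,7,0,0,0],[3,0,2.4,7,0,0,0],[3,0,5,7,0,0,0],[3,0.1,7.6,7,0,0,0],[3,0.2,10.2,7,0,0,0],[3,0.3,12.8,7,0,0,0],[3,0.3,15.4,7,0,0,0],[3,0.4,18,7,0,0,0],[3,0.4,20.6,7,0,0,0],[3,0.5,23.2,7,0,0,0],[3,0.5,25.8,7,0,0,0],[3,0.6,28.2,7,0,0,0],[3,0.6,29.8,7,0,0,0],[3,0.6,30.5,6.5,0,0,0],[3,0.6,30.5,5,0,0,0],[3,0.6,30.5,3.5,0,0,0]],
  ],
)

```text
clock: 34.02
tcp_pos: [0.6132, 0.1425, 0.0923]
eef_rot: [-3.141, 0.0, 1.023]
force: [-1.1, 0.2, -2.3]
gripper_width: 0.46
gripper_force: 30.0
```

Call:
carry_out(
  plan=[
    [[3,0,0,-1.5,0,0,0],[3,0,0,-2.4,0,0,0],[3,0,0,-2.9,0,0,0],[3,0,0,-2.9,0,0,0]],
  ],
)

```text
clock: 34.35
tcp_pos: [0.6131, 0.1414, 0.0631]
eef_rot: [-3.14, 0.002, 1.022]
force: [1.1, -0.0, -2.7]
gripper_width: 0.46
gripper_force: 30.0
```

Run:
```python
from h import *
a,d,ci=shot('side','s7.png')
b,d,ci=shot('wrist')
a=cv2.resize(a[120:280,170:370],None,fx=2,fy=2); b=b[:,120:520][:320]
cv2.imwrite('pics/h7.png',np.hstack([a,b]))
```

```text
(no output)
```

View pics/h7.png

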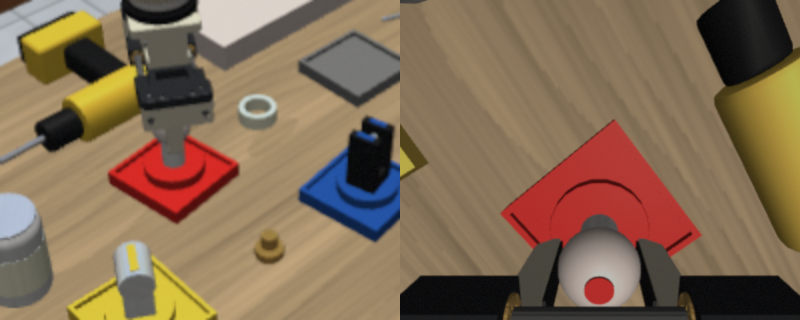

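The hip is centred over red at about (175,170) and upright. I lower it the last half centimetre.

Call:
carry_out(
  plan=[
    [[3,0,0,-0.2,0,0,0],[3,0,0,-0.4,0,0,0],[3,0,0,-0.5,0,0,0],[3,0,0,-0.55,0,0,0],[3,0,0,-0.55,0,0,0]],
  ],
)

```text
clock: 34.87
tcp_pos: [0.614, 0.1415, 0.0592]
eef_rot: [3.142, -0.0, 1.022]
force: [0.3, 0.3, -1.5]
gripper_width: 0.463
gripper_force: 30.0
```

Call:
carry_out(
  plan=[
    [[3,0,0,-0.06,0,0,0],[3,0,0,-0.1,0,0,0],[3,0,0,-0.1,0,0,0],[3,0,0,-0.1,0,0,0]],
  ],
)

```text
clock: 35.2
tcp_pos: [0.6143, 0.1415, 0.0587]
eef_rot: [3.141, -0.0, 1.022]
force: [-1.3, -0.4, 6.0]
gripper_width: 0.462
gripper_force: 30.0
```

Call:
carry_out(
  plan=[
    [[5,0,0,0,0,0,0],[6.5,0,0,0,0,0,0],[9.3,0,0,0,0,0,0],[9.3,0,0,0,0,0,0],[9.3,0,0,0,0,0,0],[9.3,0,0,0.5,0,0,0],[9.3,0,0,2,0,0,0],[9.3,0,0,5,0,0,0],[9.3,0,0,8,0,0,0],[9.3,0,0,11,0,0,0],[9.3,0,-3,14,0,0,0],[9.3,0,-7,14,0,0,0],[9.3,0,-11,14,0,0,0],[9.3,0,-15,14,0,0,0],[9.3,0,-19,14,0,0,0],[9.3,0,-22,14,0,0,0],[9.3,0,-22,14,0,0,0],[9.3,0,-22,14,0,0,0],[9.3,0,-22,14,0,0,0]],
  ],
)

```text
clock: 36.78
tcp_pos: [0.614, -0.0779, 0.1983]
eef_rot: [-3.142, -0.0, 1.022]
force: [0.3, 0.7, 0.1]
gripper_width: 0.998
gripper_force: 0.0
```

Run:
```python
from h import *
a,d,ci=shot('side','s8.png')
im,d,ci=shot('top','t8.png')
a=cv2.resize(a[100:300,160:480],(800,500))
b=im[90:290,90:540]
cv2.imwrite('pics/f.png',np.vstack([cv2.resize(a,(480,300)),cv2.resize(b,(480,213))]))
P=pts(np.ones(d.shape,bool),d,ci)
for n,c in dict(hip=(.614,.141),elbow=(.442,.004),knee=(.474,.302),neck=(.466,-.275)).items():
    k=np.hypot(P[:,0]-c[0],P[:,1]-c[1])<.048
    f=P[k&(P[:,2]>.022)&(P[:,2]<.031)]; t=P[k&(P[:,2]>.075)&(P[:,2]<.105)]
    print(n,rect(t) if len(t) else '',rect(f) if len(f) else '',t[:,2].max() if len(t) else '')
```

```text
hip (array([611.3, 141.2]), array([41.2, 41.2]), 86.7) (array([608.7, 140.4]), array([61.6, 68.7]), 18.7) 0.10197089255468339
elbow (array([440. ,   3.2]), array([35.7, 40.4]), 13.1) (array([439.9,   3.7]), array([68.8, 66.5]), 89.0) 0.10202252262855249
knee (array([472. , 302.5]), array([34.9, 44.3]), 59.1) (array([470.2, 296.8]), array([56.9, 69.2]), 72.0) 0.09954640033976692
neck
```

View pics/f.png

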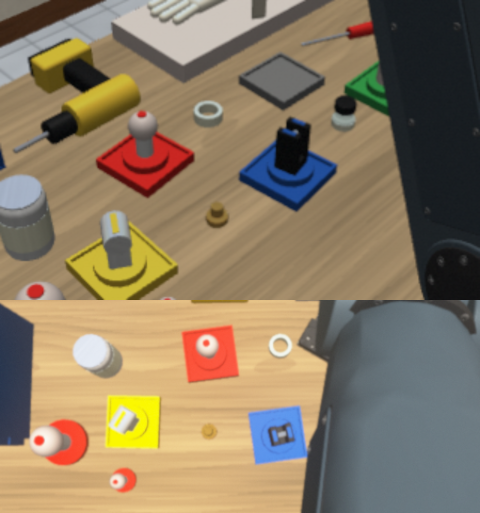

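The hip in red, knee in yellow and elbow in blue stand upright and free. The arm hides the neck from above now, but I checked it standing in green earlier and nothing has gone near it since.

```bash
python3 -c "
from cell import manip
print(manip.job_done())"
```

```text
the job is handed in; nothing more can be done
None
```

All four fittings stand upright and let go in their own trays, handed in at about 37 s on the robot's clock; the neck was last seen in green before the final moves, as the arm hid it in the closing check.

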